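# Lock a sole form in the sloping cradle

## Robot

A 6-joint arm with a two-finger parallel gripper is mounted at the origin on the work surface. World frame = base frame: x ahead of the robot, y to its left, z up, the work surface at z = 0. Lengths are in m, angles in rad, forces in N, time in s.
With the tool pointing down it reaches from about 0.35 to 0.925 m from the base axis. Payload 6.4 kg.
Tool frame: the origin (TCP) lies at the very end of the fingers, on their centre line; the grasp point (between the pads) lies 19 mm behind it; z points along the fingers, y is the line along which they close (so a half turn about z gives the same grasp; the last joint's range is limited). The gripper opens to 94 mm and grips with 3 to 60 N. Pads are 16 mm wide; open, the fingers measure 119 mm over their backs; the gripper's body (75 mm by 177 mm) begins 78 mm behind the grasp point.
Start: joints at [0.957, 0.245, 1.558, -0, 1.339, -0.174], TCP at [0.277, 0.588, 0.205] pointing down, gripper open.
Joint ranges: [-3.13, 3.13], [-1.02, 2.26], [0.13, 2.54], [-0.95, 4.09], [0.21, 2.88], [-2.74, 2.74]. Speed limits (rad/s): [2.57, 2.57, 3.14, 3.14, 3.14, 3.14].

## Interface

Orientations are given as a 3x3 rotation matrix whose columns are the frame's x, y, z axes.
In Python, from station import ctrl, viewer gives the robot as it stands.
- The arm moves only by the tool drive_tool, never from a script. Its argument "rows" is a list of rows, each an object with "delta_pos": the shift along the tool's x, y, z in cm, a list of three; "delta_rot": the turn, a rotation vector about the tool's x, y, z in degrees, a list of three; "jaw": the opening, from 0 (shut) to 1 (fully open). In form: [{"delta_pos": [tx, ty, tz], "delta_rot": [wx, wy, wz], "jaw": jaw}, ...]. A call has 1 to 20 rows; each row shifts and turns the commanded pose from where the row before left it, along the tool's axes as they then stand; what a row does not reach is not made up. A row lasts 1/12 s, in which the tool goes at most 41.7 mm and 7.16 degrees, less where a joint would pass 70% of its speed; a pose out of reach is approached as far as the arm can. A call is refused whole if a number of a shift passes 4.17 or a number of a turn 7.16, either way. A call with a gripper value outside its range is refused whole. The fingers move at their own pace and stop on an object; "squeeze" is the grip in N (left out, the last holds). Time passes only in rows, so rows that do not move let the fingers close. It gives the time, the measured TCP pose, the force, the opening and the grip force at its end, in the units of the state.
- ctrl.sense(): the state, without advancing time (a new reading comes with each control period).
- viewer.get_image(name): name is "scene" or "top" or "wrist"; returns the picture (400x640x3 uint8, blue, green, red); there is no depth.
- viewer.camera_model(name): a dict with "intrinsics" (3x3 intrinsics, pixels), "rvec" (rotation vector, rad) and "tvec" (3), from world to camera coordinates, as OpenCV has them. Camera axes: x right, y down, z forward; pixel columns grow to the right and rows downward; lengths in m; the calibration is good to about 2 mm. A picture is of the moment at which its call begins: read the wrist's pose just before it. camera_model takes no time and is no camera call; for the wrist camera it gives the pose at the moment of the call.
- ctrl.hand_in(): hands the job in; it is judged then, once.
The state is a dict: "time_s": time; "q": joint angles; "qd": joint speeds; "effort": joint torques, N m; "tool_pos": TCP position; "tcp_rot": TCP orientation; "wrist_force": force on the tool from outside, world axes, zero at the start; "torque": the same for the moment, N m; "grip_width": opening from 0.0 (shut) to 1.0 (fully open); "gripper_force": force on a finger pad.
Only numpy, scipy, OpenCV 4.12 (cv2) and the standard library are available. Lean on these libraries where they do the work, as an engineer would, in place of code of your own. Each camera call takes 0.05 s, during which the arm holds its last target. There are 200 camera calls.

## Task

Clamp the wooden sole form in the sloping cradle. Lift the orange stop out of its notches, shift it along the rails over the steel bars and drop it fully home into the free pair of notches next to the form; then take the red-handled wooden wedge from the bench, lay it flat on the cradle between the form's brass heel and the stop, thin end down-slope, and drive it down-slope until the form is pushed hard against the dark toe block and everything is tight. Leave the steel bars in their notches, and do not move the glue bottle, tape roll or mug.

Things in the scene. Friction and masses are not known exactly. Their poses are not given: they have to be found in the camera images.
- bed (a point): Middle of the top face of the cradle's fixed plywood bed (188 x 330 mm), 54 mm above the bench. The bed slopes 25 degrees, rising away from the robot. Axes here are the BED FRAME: x up the slope, y level along the rails to the left, z square to the bed. Rails (aluminium) lie at x -94 to -80 and 80 to 94 mm along y; their tops are 34 mm high right of the notches.
- goal_notch (a point): Point midway between the two free notches next to the form, at the height of the notch floors: bed frame x 0, y 45, z 8 mm; axes as the bed frame. Both rails have four notches, at y = 45, 77, 109, 141 mm, each 15 mm wide in y, floor 8 mm above the bed, round-topped teeth between them reaching 43 mm above the bed.
- toe_face (a point): Point on the fixed dark toe block's left face that the form's toe must meet: bed frame x -45, y -140, z 18 mm; axes as the bed frame. The block is 40 mm high and spans x -80 to 60 mm.
- stop_plate (a point): Middle of the loose orange stop's cross plate, level with the underside of its ears. Axes as the bed frame while seated. The plate spans x -76 to 76, y -6 to 6 mm and from 6 mm below to 36 mm above this point; its ears (12 mm thick, 26 high) reach x -92 to 92 and rest on the notch floors. Starts in the notches at y = 77, 109 or 141; must end at goal_notch (play 1.5 mm in y, 4 in x).
- stop_grip (a point): Grip point on the flag handle of the same stop (0.3 kg), (0, 30, 70) mm from stop_plate in its axes. The handle is a panel 14 mm thick in x, reaching 22 mm to the right and 68 mm to the left of this point, 14 mm above and 20 mm below it, square to the bed; a 14 mm thick neck joins it to the plate.
- bar1_mid (a point): Middle of a loose plain steel bar, 184 x 12 x 30 mm, lying across the rails in a pair of notches, its top 32 mm above the bed. To stay where it is.
- bar2_mid (a point): Middle of a second, equal steel bar in another pair of notches. The bars and the stop start in the notches at y = 77, 109 and 141, in any order.
- form_heel (a point): Middle (half-way up) of the brass heel face of the loose sole form: waxed wood, white paper on top, 160 x 70 x 36 mm, 0.7 kg, lying along the lower rail, round toe to the right. Axes as the bed frame. The face looks left, cut at 12 degrees: y +7 mm at its lower edge (x -33), -7 at its upper edge (x 33). Toe tip at y -160. Starts 4 to 8 mm short of toe_face; home at bed frame y = 20 mm.
- wedge_flat (a point): Point on the wooden wedge's flat side face, at mid-length and mid-height (waxed, 0.15 kg, starts flat on the bench, handle up). Axes: x to the thick end, z up, y out of the flat face. 80 mm long (x -40 to 40), 42 high, 16 thick at the thin end, 33 at the thick end; the opposite face slants 12 degrees like the heel. In place: axes as the bed frame, flat face on the stop's plate, slant on the heel.
- wedge_grip (a point): Grip point on the wedge's red post handle, (-2, -16, 49) mm from wedge_flat in its axes. Handle 36 (x) by 14 (y) mm, centred here, from 28 mm below to 16 mm above. Wedge on the bed: this point is 70 mm above it. At bed frame x = 24 mm the wedge lies clear above the heel, short of the upper rail; driven tight it is at x about -28, y about 24 mm. Pushing takes 2 to 10 N until tight.
- glue_mid (a point): Middle of a white glue bottle, 60 mm diameter, 170 mm high, standing on the bench. Leave alone.
- tape_mid (a point): Middle of a paper tape roll, 84 mm diameter, 25 mm high, lying on the bench. Leave alone.
- mug_mid (a point): Middle of a blue mug, 80 mm diameter, 90 mm high, standing on the bench. Leave alone.
There are look-alikes about, which are no part of the job. Several things look just like the part that bears wedge_flat: the one meant starts nearest to the robot's base.

How it is judged:
By the outcome, as a careful person would: the job done as asked, in the order asked, and still so for the second after the job is handed in, with the robot touching nothing.
It also fails if it takes over 72 s, if anything falls off the work surface, if the arm or the gripper's body presses on something with over 40 N, if the wrist force passes 120 N, or if a joint passes its speed limit or range.

## Working session

There is one attempt and no reset: what is moved stays moved. The work goes in short steps, Python scripts to look and compute and a tool call to move; the robot and the scene stay as the last step left them, time stands still between calls to the robot, and variables do not carry over. Pictures are saved under pics/ and viewed, at most 12 in all, crops included, and the job is handed in when it is done.

Besides the shell and the picture viewer there is one more tool, called after "Request:" as name(argument=value, ...) on one line, values as JSON. drive_tool: Moves the arm, as the interface text tells. Its arguments: {"type":"object","properties":{"rows":{"type":"array"},"squeeze":{"type":"number"}},"required":["rows"]}

```bash
mkdir -p pics; cat > h.py <<'E'
import numpy as np, cv2, json
from station import ctrl, viewer
def snap(n,f):
    im=viewer.get_image(n); m=viewer.camera_model(n); cv2.imwrite(f'pics/{f}.png',im)
    json.dump({k:np.array(v).tolist() for k,v in m.items()},open(f'pics/{f}.json','w')); return im
def cam(f):
    m=json.load(open(f'pics/{f}.json')); K=np.array(m['intrinsics']); R=cv2.Rodrigues(np.array(m['rvec'],float).reshape(3))[0]; t=np.array(m['tvec'],float).reshape(3); return K,R,t
def ray(f,p):
    K,R,t=cam(f); d=R.T@np.linalg.solve(K,[p[0],p[1],1.]); return -R.T@t,d/np.linalg.norm(d)
def tri(*fp):
    A=np.zeros((3,3));b=np.zeros(3); rs=[ray(f,p) for f,p in fp]
    for o,d in rs: P=np.eye(3)-np.outer(d,d);A+=P;b+=P@o
    x=np.linalg.solve(A,b); return x,max(np.linalg.norm((np.eye(3)-np.outer(d,d))@(x-o)) for o,d in rs)
def proj(f,X):
    K,R,t=cam(f); return cv2.projectPoints(np.array(X,float).reshape(-1,3),cv2.Rodrigues(R)[0],t,K,None)[0].reshape(-1,2)
def onz(f,p,z):
    o,d=ray(f,p); return o+d*(z-o[2])/d[2]
E
python3 - <<'E'
from h import *
a=snap('scene','s0');b=snap('top','t0')
print(ctrl.sense()['time_s'])
for n in('s0','t0'):
    K,R,t=cam(n);print(K[0,0],(-R.T@t).round(3),R[2].round(2))
E
```

```text
0.1
491.6525293951699 [1.303 0.458 1.572] [-0.45 -0.33 -0.83]
468.1872625790589 [ 0.337 -0.105  1.425] [ 0.16 -0.   -0.99]
```

View pics/s0.png

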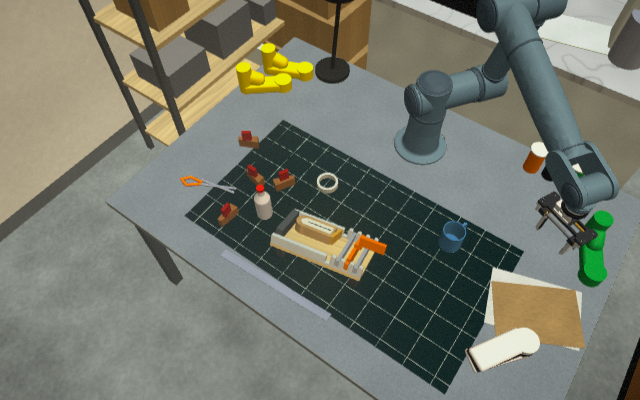

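View pics/t0.png

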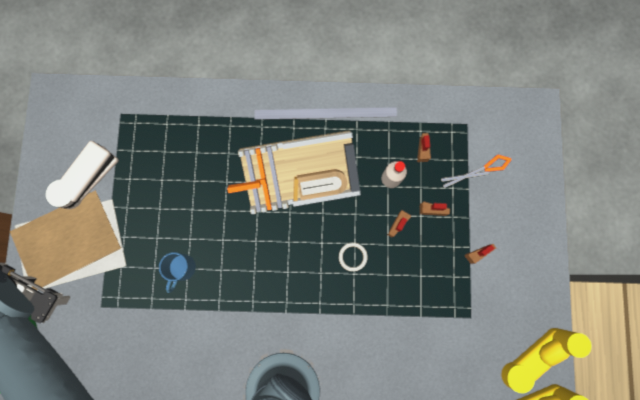

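Scene shows the cradle at about (325,245) and four wedges. The top picture has the wedges at (399,223), (435,208), (425,148), (481,254) and the stop's flag handle at (243,187).

```bash
python3 - <<'E'
from h import *
for p in [(399,223),(435,208),(425,148),(481,254)]:
    x=onz('t0',p,.03); print(p,x.round(3),np.hypot(*x[:2]).round(3))
print('mug',onz('t0',(175,266),.05),'glue',onz('t0',(396,172),.1),'tape',onz('t0',(353,257),.02))
a=cv2.imread('pics/t0.png');s=cv2.imread('pics/s0.png')
cv2.imwrite('pics/c1.png',cv2.resize(a[120:270,220:420],None,fx=4,fy=4,interpolation=cv2.INTER_CUBIC))
cv2.imwrite('pics/c2.png',cv2.resize(s[140:290,230:430],None,fx=4,fy=4,interpolation=cv2.INTER_CUBIC))
E
```

```text
(399, 223) [ 0.495 -0.33   0.03 ] 0.595
(435, 208) [ 0.543 -0.439  0.03 ] 0.698
(425, 148) [ 0.729 -0.409  0.03 ] 0.836
(481, 254) [ 0.409 -0.574  0.03 ] 0.705
mug [0.3480444  0.32271286 0.05      ] glue [ 0.63496002 -0.30979227  0.1       ] tape [ 0.390046   -0.19518274  0.02      ]
```

View pics/c1.png

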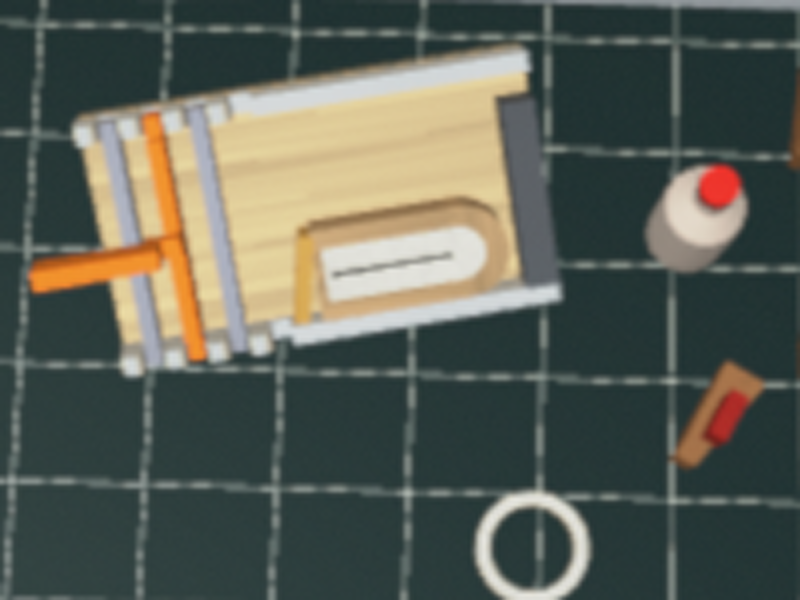

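View pics/c2.png

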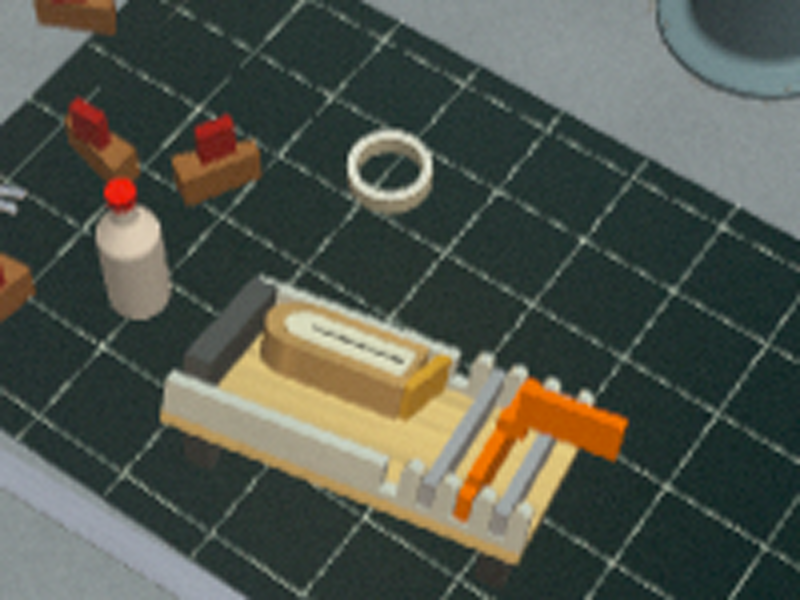

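Crops show stop's plate in the middle notches (y=109), from (152,115) to (198,358) in c1, with bars at 77 and 141. The free notch next to the form is 45. The chosen wedge is the one at c1 (718,415) / c2 (215,165), top pixel (399,223), at 0.595 m nearest to the base; the others are 0.70 m or more away. I'll fit the bed pose and measure the wedge.

```bash
cat >> h.py <<'E'
def bedT(p):
    c,s=np.cos(p[2]),np.sin(p[2]); a=np.radians(25)
    R=np.array([[c,-s,0],[s,c,0],[0,0,1]])@np.array([[np.cos(a),0,-np.sin(a)],[0,1,0],[np.sin(a),0,np.cos(a)]])
    z=p[3] if len(p)>3 else .054
    return R,np.array([p[0],p[1],z])
E
python3 - <<'E'
from h import *
from scipy.optimize import least_squares as ls
c1=lambda x,y:(220+(x+.5)/4-.5,120+(y+.5)/4-.5); c2=lambda x,y:(230+(x+.5)/4-.5,140+(y+.5)/4-.5)
F=[('t0',(94,-165,34),c1(522,46)),('t0',(-94,-165,34),c1(562,298)),('t0',(60,-140,40),c1(497,97)),('t0',(-80,-140,40),c1(522,288)),
('t0',(92,77,32),c1(193,107)),('t0',(-92,77,32),c1(238,350)),('t0',(92,141,32),c1(105,125)),('t0',(-92,141,32),c1(152,362)),
('t0',(92,109,34),c1(152,115)),('t0',(-92,109,34),c1(198,358)),
('s0',(92,77,32),c2(427,487)),('s0',(-92,77,32),c2(497,373)),('s0',(-94,-165,34),c2(262,277)),('s0',(92,141,32),c2(505,515))]
def res(p):
    R,t=bedT(p); return np.concatenate([proj(f,R@np.array(X)/1e3+t)[0]-u for f,X,u in F])
for x0 in ([.6,0,.15],[.6,0,.15,.054]):
    r=ls(res,x0,loss='soft_l1'); print(r.x.round(4),np.degrees(r.x[2])); print(r.fun.reshape(-1,2).round(1).tolist())
    if len(x0)==3: np.save('bed.npy',r.x)
p=np.load('bed.npy');R,t=bedT(p);B=lambda X:R@np.array(X)/1e3+t
for n,X in dict(flagL=(0,207,92),flagR=(0,117,92),grip=(0,139,78)).items():
    print(n,B(X).round(4),proj('t0',B(X)),proj('s0',B(X)))
# wedge handle top centre: t0 c1(733,400) s0 c2(215,122)... 
print('wedge handle top',tri(('t0',c1(733,404)),('s0',c2(214,124))))
print('flag left end top',tri(('t0',c1(33,268)),('s0',c2(626,419))), B((0,207,92)))
E
```

```text
[ 0.6414 -0.0266  0.2054] 11.770366251603374
[[0.2, 0.5], [-0.9, -0.4], [-0.2, 1.1], [0.5, -0.4], [-0.5, -0.0], [0.0, -0.2], [-0.6, -0.7], [0.3, 0.5], [-1.3, -0.0], [-0.6, -0.2], [-0.4, -0.5], [0.0, -0.7], [-1.9, -0.4], [-1.8, -0.4]]
[ 0.6416 -0.0267  0.2054  0.0512] 11.769123879412973
[[0.1, 0.7], [-1.0, -0.3], [-0.2, 1.3], [0.4, -0.3], [-0.4, 0.2], [0.2, -0.2], [-0.4, -0.5], [0.4, 0.6], [-1.2, 0.2], [-0.5, -0.1], [-0.5, -0.1], [-0.1, -0.3], [-1.9, 0.0], [-1.9, 0.0]]
flagL [0.5611 0.1681 0.1374] [[226.76943911 189.96657875]] [[385.24102802 245.86376544]]
flagR [0.5795 0.08   0.1374] [[258.68181073 184.42969846]] [[359.82361291 236.24269595]]
grip [0.5808 0.1027 0.1247] [[251.25282753 184.58906127]] [[365.08024406 241.84356032]]
wedge handle top (array([ 0.49188259, -0.32593391,  0.09562422]), np.float64(0.005409683700536102))
flag left end top (array([0.56549508, 0.16656914, 0.15295297]), np.float64(0.004864275923082816)) [0.56113138 0.16806651 0.13738032]
```

```bash
cat >> h.py <<'E'
from scipy.spatial.transform import Rotation as Ro
p_=np.load('bed.npy');BR,Bt=bedT(p_)
def B(X): return BR@np.array(X,float)/1e3+Bt
def Binv(x): return BR.T@(np.array(x)-Bt)*1e3
STOP=np.c_[BR[:,1],BR[:,0],-BR[:,2]]      # closes along bed x
STOP2=np.c_[-BR[:,1],-BR[:,0],-BR[:,2]]
def st():
    s=ctrl.sense(); return s,np.array(s['tool_pos']),np.array(s['tcp_rot'])
def plan(p,R,N=None,p0=None,R0=None):
    if p0 is None: s,p0,R0=st()
    rv=np.degrees(Ro.from_matrix(R0.T@R).as_rotvec()); d=np.array(p)-p0
    if N is None: N=int(max(np.ceil(np.abs(rv).max()/6.5),np.ceil(np.linalg.norm(d)/.035),1))
    W=Ro.from_rotvec(np.radians(rv/N)).as_matrix(); S=np.zeros((3,3)); Rk=R0.copy()
    for k in range(N): S+=Rk; Rk=Rk@W
    print('N',N,'dpos cm',(np.linalg.solve(S,d)*100).round(2).tolist(),'drot',(rv/N).round(2).tolist())
E
python3 - <<'E'
from h import *
s,p,R=st();print(R.round(3).tolist(),p.round(3))
for S in (STOP,STOP2):plan(B((0,139,150)),S)
E
```

```text
[[-0.905, 0.426, -0.001], [0.426, 0.905, -0.001], [0.0, -0.002, -1.0]] [0.276 0.588 0.204]
N 17 dpos cm [-3.36, -0.67, 0.07] drot [-1.37, -0.68, 3.07]
N 20 dpos cm [0.37, -3.4, 0.76] drot [0.69, -1.39, -6.23]
```

Request:
drive_tool(rows=[{"delta_pos": [-3.36,-0.67,0.07],"delta_rot": [-1.37,-0.68,3.07],"jaw": 1},{"delta_pos": [-3.36,-0.67,0.07],"delta_rot": [-1.37,-0.68,3.07],"jaw": 1},{"delta_pos": [-3.36,-0.67,0.07],"delta_rot": [-1.37,-0.68,3.07],"jaw": 1},{"delta_pos": [-3.36,-0.67,0.07],"delta_rot": [-1.37,-0.68,3.07],"jaw": 1},{"delta_pos": [-3.36,-0.67,0.07],"delta_rot": [-1.37,-0.68,3.07],"jaw": 1},{"delta_pos": [-3.36,-0.67,0.07],"delta_rot": [-1.37,-0.68,3.07],"jaw": 1},{"delta_pos": [-3.36,-0.67,0.07],"delta_rot": [-1.37,-0.68,3.07],"jaw": 1},{"delta_pos": [-3.36,-0.67,0.07],"delta_rot": [-1.37,-0.68,3.07],"jaw": 1},{"delta_pos": [-3.36,-0.67,0.07],"delta_rot": [-1.37,-0.68,3.07],"jaw": 1},{"delta_pos": [-3.36,-0.67,0.07],"delta_rot": [-1.37,-0.68,3.07],"jaw": 1},{"delta_pos": [-3.36,-0.67,0.07],"delta_rot": [-1.37,-0.68,3.07],"jaw": 1},{"delta_pos": [-3.36,-0.67,0.07],"delta_rot": [-1.37,-0.68,3.07],"jaw": 1},{"delta_pos": [-3.36,-0.67,0.07],"delta_rot": [-1.37,-0.68,3.07],"jaw": 1},{"delta_pos": [-3.36,-0.67,0.07],"delta_rot": [-1.37,-0.68,3.07],"jaw": 1},{"delta_pos": [-3.36,-0.67,0.07],"delta_rot": [-1.37,-0.68,3.07],"jaw": 1},{"delta_pos": [-3.36,-0.67,0.07],"delta_rot": [-1.37,-0.68,3.07],"jaw": 1},{"delta_pos": [-3.36,-0.67,0.07],"delta_rot": [-1.37,-0.68,3.07],"jaw": 1},{"delta_pos": [0,0,0],"delta_rot": [0,0,0],"jaw": 1},{"delta_pos": [0,0,0],"delta_rot": [0,0,0],"jaw": 1}])

```text
time_s: 1.68
tool_pos: [0.5503, 0.0952, 0.1894]
tcp_rot: [[-0.201, 0.888, 0.414], [0.98, 0.181, 0.086], [0.001, 0.423, -0.906]]
wrist_force: [-0.2, 0.5, 0.6]
grip_width: 1.0
gripper_force: 0.0
```

```bash
python3 - <<'E'
from h import *
s,p,R=st();print(p.round(4),Binv(p).round(1),np.array(s['q']).round(2));plan(B((0,139,150)),STOP)
a=snap('wrist','w1');K,Rc,t=cam('w1');print('cam',Binv(-Rc.T@t).round(0),(BR.T@Rc[2]).round(2))
cv2.imwrite('pics/w1b.png',cv2.resize(a,None,fx=1.25,fy=1.25,interpolation=cv2.INTER_CUBIC))
E
```

```text
[0.5503 0.0952 0.1894] [ -1.1 137.9 149.9] [-0.1  -0.23  2.11  0.17  0.84 -0.38]
N 1 dpos cm [0.11, 0.11, -0.01] drot [0.02, 0.01, -0.21]
cam [ -1. 222. 330.] [-0.   -0.28 -0.96]
```

View pics/w1b.png

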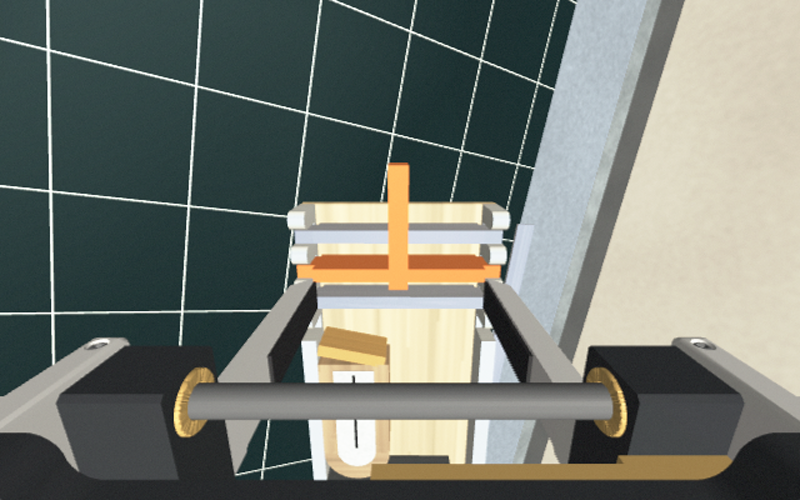

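Wrist view: flag handle top runs from (398,163) to (398,288) in the enlarged picture, between the fingers and square to them. Bars and heel are visible. I'll compare with the fitted model.

```bash
python3 - <<'E'
from h import *
for n,X,u in [('flagL',(0,207,92),(398,164)),('flagR',(0,117,92),(398,290)),('bar141 l top left edge',(-92,147,32),(295,230)),('bar141 r',(92,147,32),(503,230)),('bar77 r',(92,83,32),(484,296)),
 ('ear lo',(-92,115,34),(297,264)),('ear hi',(92,115,34),(501,264)),('heel up top guess',(33,7,36),(386,345)),('heel lo top',(-33,21,36),(325,328)),('toe tip',(0,-146,36),(355,476))]:
    q=proj('w1',B(X))[0]*1.25; print(n,q.round(1),u)
# heel via plane z=36 top
for u in [(387,346),(325,328),(389,362),(318,342)]:
    o,d=ray('w1',np.array(u)/1.25)
    for z in(36,0):
        ob,db=Binv(o),BR.T@d; print(u,z,(ob+db*(z-ob[2])/db[2]).round(1))
E
```

```text
flagL [401.5 164.7] (398, 164)
flagR [401.6 288.3] (398, 290)
bar141 l top left edge [297.5 229.7] (295, 230)
bar141 r [505.1 229.2] (503, 230)
bar77 r [499.3 295.4] (484, 296)
ear lo [299.9 264.4] (297, 264)
ear hi [502.7 264. ] (501, 264)
heel up top guess [434.8 367.5] (386, 345)
heel lo top [367.7 355.4] (325, 328)
toe tip [401.6 485. ] (355, 476)
(387, 346) 36 [-14.   31.5  36. ]
(387, 346) 0 [-15.6   8.1   0. ]
(325, 328) 36 [-72.9  51.3  36. ]
(325, 328) 0 [-81.7  30.3   0. ]
(389, 362) 36 [-12.2  13.5  36. ]
(389, 362) 0 [-13.6 -12.2   0. ]
(318, 342) 36 [-80.6  36.1  36. ]
(318, 342) 0 [-90.4  13.2   0. ]
```

Request:
drive_tool(rows=[{"delta_pos": [0.1,0,2.3],"delta_rot": [0,0,-0.2],"jaw": 1},{"delta_pos": [0,0,2.3],"delta_rot": [0,0,0],"jaw": 1},{"delta_pos": [0,0,2.2],"delta_rot": [0,0,0],"jaw": 1},{"delta_pos": [0,0,2.1],"delta_rot": [0,0,0],"jaw": 0.4},{"delta_pos": [0,0,0],"delta_rot": [0,0,0],"jaw": 0.05},{"delta_pos": [0,0,0],"delta_rot": [0,0,0],"jaw": 0.05},{"delta_pos": [0,0,0],"delta_rot": [0,0,0],"jaw": 0.05},{"delta_pos": [0,0,0],"delta_rot": [0,0,0],"jaw": 0.05},{"delta_pos": [0,0,0],"delta_rot": [0,0,0],"jaw": 0.05},{"delta_pos": [0,0,0],"delta_rot": [0,0,0],"jaw": 0.05}], squeeze=50)

```text
time_s: 2.57
tool_pos: [0.5879, 0.1055, 0.1109]
tcp_rot: [[-0.207, 0.885, 0.417], [0.978, 0.188, 0.087], [-0.001, 0.426, -0.905]]
wrist_force: [-0.4, 0.7, -0.4]
grip_width: 0.539
gripper_force: 0.0
```

Request:
drive_tool(rows=[{"delta_pos": [0,0,0],"delta_rot": [0,0,0],"jaw": 0.05},{"delta_pos": [0,0,0],"delta_rot": [0,0,0],"jaw": 0.05},{"delta_pos": [0,0,0],"delta_rot": [0,0,0],"jaw": 0.05},{"delta_pos": [0,0,0],"delta_rot": [0,0,0],"jaw": 0.05},{"delta_pos": [0,0,0],"delta_rot": [0,0,0],"jaw": 0.05},{"delta_pos": [0,0,0],"delta_rot": [0,0,0],"jaw": 0.05},{"delta_pos": [0,0,0],"delta_rot": [0,0,0],"jaw": 0.05},{"delta_pos": [0,0,0],"delta_rot": [0,0,0],"jaw": 0.05}])

```text
time_s: 3.23
tool_pos: [0.5864, 0.1054, 0.1087]
tcp_rot: [[-0.206, 0.887, 0.413], [0.979, 0.187, 0.088], [0.001, 0.422, -0.907]]
wrist_force: [-4.6, -0.5, 2.0]
grip_width: 0.144
gripper_force: 50.0
```

```bash
python3 - <<'E'
from h import *
s,p,R=st();print(Binv(p).round(1),s['grip_width'],s['gripper_force'],(BR.T@np.array(s['wrist_force'])).round(1))
E
```

```text
[ -1.3 140.5  61. ] 0.14371775874866283 49.98471558094025 [-3.4  0.4  3.8]
```

Request:
drive_tool(rows=[{"delta_pos": [0,0,-0.8],"delta_rot": [0,0,0],"jaw": 0.05},{"delta_pos": [0,0,-1.2],"delta_rot": [0,0,0],"jaw": 0.05},{"delta_pos": [0,0,-1.2],"delta_rot": [0,0,0],"jaw": 0.05},{"delta_pos": [0,0,-1.2],"delta_rot": [0,0,0],"jaw": 0.05},{"delta_pos": [0,0,-0.6],"delta_rot": [0,0,0],"jaw": 0.05},{"delta_pos": [0,0,0],"delta_rot": [0,0,0],"jaw": 0.05},{"delta_pos": [-1.0,0,0],"delta_rot": [0,0,0],"jaw": 0.05},{"delta_pos": [-1.6,0,0],"delta_rot": [0,0,0],"jaw": 0.05},{"delta_pos": [-1.6,0,0],"delta_rot": [0,0,0],"jaw": 0.05},{"delta_pos": [-1.4,0,0],"delta_rot": [0,0,0],"jaw": 0.05},{"delta_pos": [-0.8,0,0],"delta_rot": [0,0,0],"jaw": 0.05},{"delta_pos": [0,0,0],"delta_rot": [0,0,0],"jaw": 0.05},{"delta_pos": [0,0,0],"delta_rot": [0,0,0],"jaw": 0.05},{"delta_pos": [0,0,0],"delta_rot": [0,0,0],"jaw": 0.05}])

```text
time_s: 4.4
tool_pos: [0.5795, 0.039, 0.1543]
tcp_rot: [[-0.207, 0.886, 0.414], [0.978, 0.188, 0.088], [0.0, 0.423, -0.906]]
wrist_force: [-0.4, -0.3, -2.6]
grip_width: 0.146
gripper_force: 50.0
```

```bash
python3 - <<'E'
from h import *
s,p,R=st();print(Binv(p).round(1),s['grip_width'],s['gripper_force'],(BR.T@np.array(s['wrist_force'])).round(1),(BR.T@R).round(3).tolist())
a=snap('wrist','w2')
cv2.imwrite('pics/w2b.png',cv2.resize(a[110:350,180:460],None,fx=2.5,fy=2.5,interpolation=cv2.INTER_CUBIC))
E
```

```text
[ -0.4  76.9 110.8] 0.14563514580766582 49.98059034347534 [-1.5 -0.2 -2.1] [[-0.003, 1.0, 0.001], [1.0, 0.003, 0.001], [0.001, 0.001, -1.0]]
```

View pics/w2b.png

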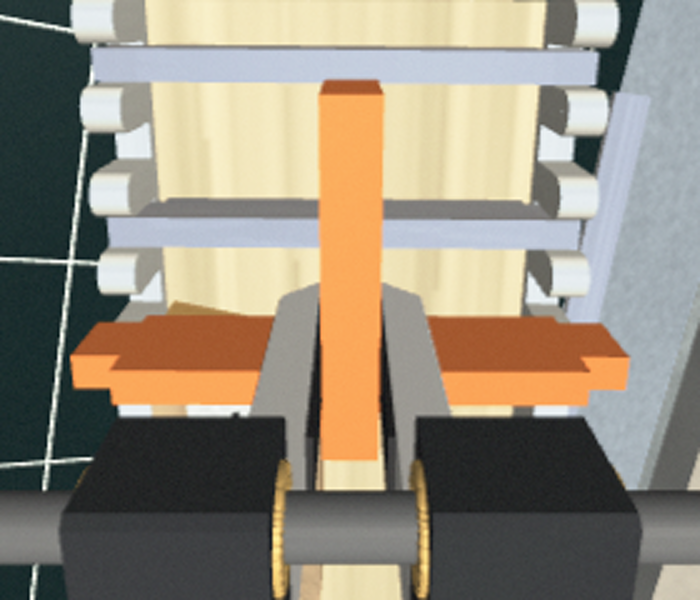

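Stop held level over the free notches; ears (72..628) sit about 3 mm up-slope of the bars' middle at (343). I'll shift -2.5 mm and lower it.

Request:
drive_tool(rows=[{"delta_pos": [0.04,-0.25,0],"delta_rot": [0,0,0],"jaw": 0.05},{"delta_pos": [0,0,0.8],"delta_rot": [0,0,0],"jaw": 0.05},{"delta_pos": [0,0,0.8],"delta_rot": [0,0,0],"jaw": 0.05},{"delta_pos": [0,0,0.8],"delta_rot": [0,0,0],"jaw": 0.05},{"delta_pos": [0,0,0.6],"delta_rot": [0,0,0],"jaw": 0.05},{"delta_pos": [0,0,0.6],"delta_rot": [0,0,0],"jaw": 0.05},{"delta_pos": [0,0,0.5],"delta_rot": [0,0,0],"jaw": 0.05},{"delta_pos": [0,0,0.4],"delta_rot": [0,0,0],"jaw": 0.05},{"delta_pos": [0,0,0.3],"delta_rot": [0,0,0],"jaw": 0.05},{"delta_pos": [0,0,0.1],"delta_rot": [0,0,0],"jaw": 0.05},{"delta_pos": [0,0,0],"delta_rot": [0,0,0],"jaw": 0.05},{"delta_pos": [0,0,0],"delta_rot": [0,0,0],"jaw": 0.05}])

```text
time_s: 5.45
tool_pos: [0.5981, 0.0426, 0.1096]
tcp_rot: [[-0.207, 0.886, 0.415], [0.978, 0.187, 0.087], [-0.001, 0.424, -0.905]]
wrist_force: [0.2, 0.3, -3.2]
grip_width: 0.148
gripper_force: 50.0
```

```bash
python3 - <<'E'
from h import *
s,p,R=st();print(Binv(p).round(1),s['grip_width'],s['gripper_force'],(BR.T@np.array(s['wrist_force'])).round(1))
E
```

```text
[-2.1 76.6 62.3] 0.14765218922162374 49.980488419532776 [-1.2  0.2 -3. ]
```

Request:
drive_tool(rows=[{"delta_pos": [0.03,0,0.1],"delta_rot": [0,0,0],"jaw": 0.05},{"delta_pos": [0,0,0.1],"delta_rot": [0,0,0],"jaw": 0.05},{"delta_pos": [0,0,0],"delta_rot": [0,0,0],"jaw": 0.05}])

```text
time_s: 5.7
tool_pos: [0.599, 0.043, 0.1087]
tcp_rot: [[-0.207, 0.886, 0.415], [0.978, 0.188, 0.087], [-0.001, 0.424, -0.905]]
wrist_force: [-4.6, -0.2, 4.1]
grip_width: 0.147
gripper_force: 50.0
```

```bash
python3 - <<'E'
from h import *
s,p,R=st();print(Binv(p).round(1),s['gripper_force'],(BR.T@np.array(s['wrist_force'])).round(1))
E
```

```text
[-1.6 76.9 61.1] 49.9880987405777 [-2.4  0.8  5.6]
```

Contact at the same seated height as before (61.1 against 61.0). I'll release, retreat and look.

Request:
drive_tool(rows=[{"delta_pos": [0,0,0],"delta_rot": [0,0,0],"jaw": 0.6},{"delta_pos": [0,0,0],"delta_rot": [0,0,0],"jaw": 0.6},{"delta_pos": [0,0,0],"delta_rot": [0,0,0],"jaw": 0.6},{"delta_pos": [0,0,-1.0],"delta_rot": [0,0,0],"jaw": 0.8},{"delta_pos": [0,0,-2.5],"delta_rot": [0,0,0],"jaw": 1},{"delta_pos": [0,0,-3.5],"delta_rot": [0,0,0],"jaw": 1},{"delta_pos": [0,0,-3],"delta_rot": [0,0,0],"jaw": 1},{"delta_pos": [0,0,0],"delta_rot": [0,0,0],"jaw": 1},{"delta_pos": [0,0,0],"delta_rot": [0,0,0],"jaw": 1}])

```text
time_s: 6.45
tool_pos: [0.5584, 0.034, 0.2007]
tcp_rot: [[-0.206, 0.884, 0.42], [0.978, 0.188, 0.086], [-0.003, 0.429, -0.904]]
wrist_force: [-0.2, -0.7, -0.9]
grip_width: 0.748
gripper_force: 0.0
```

```bash
python3 - <<'E'
from h import *
a=snap('wrist','w3')
s,p,R=st();print(p.round(3),Binv(p).round(1),np.array(s['q']).round(2))
cv2.imwrite('pics/w3b.png',cv2.resize(a[90:390,170:470],None,fx=2,fy=2,interpolation=cv2.INTER_CUBIC))
c1=lambda x,y:(220+(x+.5)/4-.5,120+(y+.5)/4-.5); c2=lambda x,y:(230+(x+.5)/4-.5,140+(y+.5)/4-.5)
print('glue top',tri(('t0',c1(720,187)),('s0',c2(120,188))))
yaw=np.radians(-34); c,sn=np.cos(yaw),np.sin(yaw)
W=np.c_[[-c,-sn,0],[-sn,c,0],[0,0,-1]]; print(np.linalg.det(W))
plan((.492,-.328,.2),W)
E
```

```text
[0.558 0.034 0.199] [ -2.1  76.7 160.5] [-0.24 -0.24  2.1   0.24  0.89 -0.56]
glue top (array([ 0.63425292, -0.30698779,  0.17005403]), np.float64(0.0020664200345384786))
0.9999999999999999
N 11 dpos cm [-2.54, -2.27, -0.49] drot [2.17, 0.89, -3.94]
```

View pics/w3b.png

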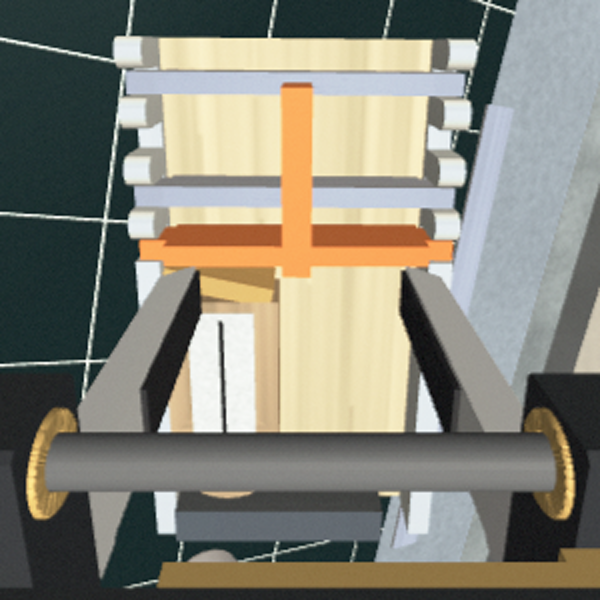

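Stop sits fully in the pair of notches next to the form, with ear tops level with the bars, ears (138..452) centred on the bars. Next, the wedge.

Request:
drive_tool(rows=[{"delta_pos": [-2.54,-2.27,-0.49],"delta_rot": [2.17,0.89,-3.94],"jaw": 1},{"delta_pos": [-2.54,-2.27,-0.49],"delta_rot": [2.17,0.89,-3.94],"jaw": 1},{"delta_pos": [-2.54,-2.27,-0.49],"delta_rot": [2.17,0.89,-3.94],"jaw": 1},{"delta_pos": [-2.54,-2.27,-0.49],"delta_rot": [2.17,0.89,-3.94],"jaw": 1},{"delta_pos": [-2.54,-2.27,-0.49],"delta_rot": [2.17,0.89,-3.94],"jaw": 1},{"delta_pos": [-2.54,-2.27,-0.49],"delta_rot": [2.17,0.89,-3.94],"jaw": 1},{"delta_pos": [-2.54,-2.27,-0.49],"delta_rot": [2.17,0.89,-3.94],"jaw": 1},{"delta_pos": [-2.54,-2.27,-0.49],"delta_rot": [2.17,0.89,-3.94],"jaw": 1},{"delta_pos": [-2.54,-2.27,-0.49],"delta_rot": [2.17,0.89,-3.94],"jaw": 1},{"delta_pos": [-2.54,-2.27,-0.49],"delta_rot": [2.17,0.89,-3.94],"jaw": 1},{"delta_pos": [-2.54,-2.27,-0.49],"delta_rot": [2.17,0.89,-3.94],"jaw": 1},{"delta_pos": [0,0,0],"delta_rot": [0,0,0],"jaw": 1},{"delta_pos": [0,0,0],"delta_rot": [0,0,0],"jaw": 1}])

```text
time_s: 7.58
tool_pos: [0.4918, -0.3282, 0.1966]
tcp_rot: [[-0.828, 0.56, -0.004], [0.56, 0.828, 0.004], [0.006, 0.001, -1.0]]
wrist_force: [-0.0, -0.3, -0.1]
grip_width: 1.002
gripper_force: 0.0
```

```bash
python3 - <<'E'
from h import *
p=np.load('bed.npy'); p[:2]-=.002*BR[:2,0]; np.save('bed.npy',p)
a=snap('wrist','w4')
s,p,R=st();print(p.round(4),R.round(3).tolist(),np.array(s['q']).round(2))
K,Rc,t=cam('w4');print('cam',(-Rc.T@t).round(3),proj('w4',[(.492,-.328,.086)]))
cv2.imwrite('pics/w4b.png',cv2.resize(a[60:360,150:550],None,fx=2,fy=2,interpolation=cv2.INTER_CUBIC))
E
```

```text
[ 0.4915 -0.3271  0.1967] [[-0.829, 0.56, -0.004], [0.56, 0.829, 0.005], [0.006, 0.002, -1.0]] [-0.78  0.12  1.72  0.    1.31 -1.76]
cam [ 0.423 -0.281  0.377] [[319.61978862 194.38443135]]
```

View pics/w4b.png

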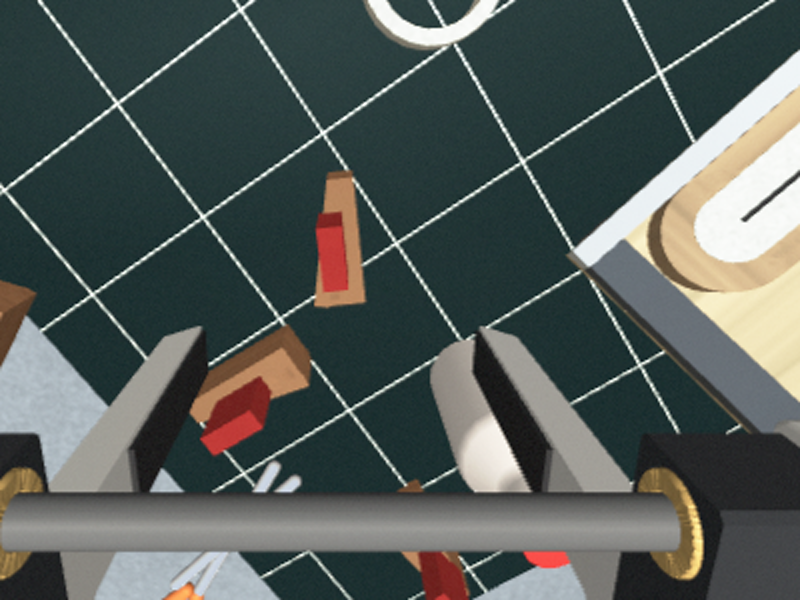

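The chosen wedge is at (340,240): thin end up (340,175), thick end down (340,303), flat face on the right. The red handle top spans (318..343,225) to (323..348,291). Working out its pose.

```bash
python3 - <<'E'
from h import *
c=lambda x,y:(150+(x+.5)/2-.5,60+(y+.5)/2-.5)
c1=lambda x,y:(220+(x+.5)/4-.5,120+(y+.5)/4-.5); c2=lambda x,y:(230+(x+.5)/4-.5,140+(y+.5)/4-.5)
P=lambda u,z:onz('w4',c(*u),z)
a,b=P((350,180),.042),P((365,302),.042); print('flat edge len',np.linalg.norm(a-b),'yaw',np.degrees(np.arctan2(*(b-a)[[1,0]])))
q=[P(u,.086) for u in [(318,227),(343,223),(348,290),(323,292)]]
print([np.linalg.norm(q[i]-q[(i+1)%4]).round(4) for i in range(4)],np.mean(q,0))
d=(q[2]+q[3]-q[0]-q[1]);print('handle yaw',np.degrees(np.arctan2(d[1],d[0])))
m=(a+b)/2; w=(b-a)/np.linalg.norm(b-a); n=np.array([-w[1],w[0],0]); print('from flat', m-.002*w-.016*n)
print(tri(('w4',c(333,258)),('t0',c1(733,404)),('s0',c2(214,123))))
s,p,R=st()
yaw=np.radians(-42)
E
```

```text
flat edge len 0.07822331056808238 yaw -26.760196131474963
[np.float64(0.0135), np.float64(0.0377), np.float64(0.0139), np.float64(0.0366)] [ 0.48495211 -0.32762482  0.086     ]
handle yaw -30.0992153198419
from flat [ 0.48568753 -0.32972905  0.042     ]
(array([ 0.4882924 , -0.32757248,  0.09043386]), np.float64(0.007828711945741411))
```

```bash
python3 - <<'E'
from h import *
yaw=np.radians(-27.5); c,sn=np.cos(yaw),np.sin(yaw)
W=np.c_[[-c,-sn,0],[-sn,c,0],[0,0,-1]]
plan((.4852,-.3287,.11),W,3);plan((.4852,-.3287,.052),W,2,np.array((.4852,-.3287,.11)),W)
E
```

```text
N 3 dpos cm [0.14, -0.16, 2.89] drot [0.04, -0.11, -2.18]
N 2 dpos cm [-0.0, 0.0, 2.9] drot [0.0, 0.0, 0.0]
```

Request:
drive_tool(rows=[{"delta_pos": [0.14,-0.16,2.89],"delta_rot": [0.04,-0.11,-2.18],"jaw": 0.5},{"delta_pos": [0.14,-0.16,2.89],"delta_rot": [0.04,-0.11,-2.18],"jaw": 0.5},{"delta_pos": [0.14,-0.16,2.89],"delta_rot": [0.04,-0.11,-2.18],"jaw": 0.5},{"delta_pos": [0,0,0],"delta_rot": [0,0,0],"jaw": 0.5},{"delta_pos": [0,0,2],"delta_rot": [0,0,0],"jaw": 0.5},{"delta_pos": [0,0,2],"delta_rot": [0,0,0],"jaw": 0.5},{"delta_pos": [0,0,1.2],"delta_rot": [0,0,0],"jaw": 0.5},{"delta_pos": [0,0,0.6],"delta_rot": [0,0,0],"jaw": 0.5},{"delta_pos": [0,0,0],"delta_rot": [0,0,0],"jaw": 0.3},{"delta_pos": [0,0,0],"delta_rot": [0,0,0],"jaw": 0.05},{"delta_pos": [0,0,0],"delta_rot": [0,0,0],"jaw": 0.05},{"delta_pos": [0,0,0],"delta_rot": [0,0,0],"jaw": 0.05},{"delta_pos": [0,0,0],"delta_rot": [0,0,0],"jaw": 0.05},{"delta_pos": [0,0,0],"delta_rot": [0,0,0],"jaw": 0.05},{"delta_pos": [0,0,0],"delta_rot": [0,0,0],"jaw": 0.05},{"delta_pos": [0,0,0],"delta_rot": [0,0,0],"jaw": 0.05}], squeeze=40)

```text
time_s: 8.97
tool_pos: [0.4863, -0.3304, 0.0553]
tcp_rot: [[-0.887, 0.461, 0.003], [0.461, 0.887, -0.004], [-0.005, -0.002, -1.0]]
wrist_force: [-0.2, -0.1, 3.9]
grip_width: 0.146
gripper_force: 40.0
```

```bash
python3 - <<'E'
from h import *
s,p,R=st();print(p.round(4),R.round(3).tolist(),s['grip_width']*94,s['gripper_force'],np.round(s['wrist_force'],1))
E
```

```text
[ 0.4863 -0.3304  0.0553] [[-0.887, 0.461, 0.003], [0.461, 0.887, -0.004], [-0.005, -0.002, -1.0]] 13.760363210158594 39.978482723236084 [-0.2 -0.1  3.9]
```

```bash
cat >> h.py <<'E'
WED=np.c_[-BR[:,0],BR[:,1],-BR[:,2]]
E
python3 - <<'E'
from h import *
s,p,R=st(); p1=p-R[:,2]*.15
print(B((28,21,120)),p1)
plan(B((28,21,120)),WED,None,p1,R)
E
```

```text
[ 0.61055751 -0.01162954  0.17459025] [ 0.48585    -0.3297466   0.20530241]
N 10 dpos cm [-0.62, 3.4, 0.52] drot [-0.88, -2.38, -3.85]
```

Request:
drive_tool(rows=[{"delta_pos": [0,0,-2],"delta_rot": [0,0,0],"jaw": 0.05},{"delta_pos": [0,0,-4],"delta_rot": [0,0,0],"jaw": 0.05},{"delta_pos": [0,0,-4],"delta_rot": [0,0,0],"jaw": 0.05},{"delta_pos": [0,0,-4],"delta_rot": [0,0,0],"jaw": 0.05},{"delta_pos": [0,0,-1],"delta_rot": [0,0,0],"jaw": 0.05},{"delta_pos": [-0.62,3.4,0.52],"delta_rot": [-0.88,-2.38,-3.85],"jaw": 0.05},{"delta_pos": [-0.62,3.4,0.52],"delta_rot": [-0.88,-2.38,-3.85],"jaw": 0.05},{"delta_pos": [-0.62,3.4,0.52],"delta_rot": [-0.88,-2.38,-3.85],"jaw": 0.05},{"delta_pos": [-0.62,3.4,0.52],"delta_rot": [-0.88,-2.38,-3.85],"jaw": 0.05},{"delta_pos": [-0.62,3.4,0.52],"delta_rot": [-0.88,-2.38,-3.85],"jaw": 0.05},{"delta_pos": [-0.62,3.4,0.52],"delta_rot": [-0.88,-2.38,-3.85],"jaw": 0.05},{"delta_pos": [-0.62,3.4,0.52],"delta_rot": [-0.88,-2.38,-3.85],"jaw": 0.05},{"delta_pos": [-0.62,3.4,0.52],"delta_rot": [-0.88,-2.38,-3.85],"jaw": 0.05},{"delta_pos": [-0.62,3.4,0.52],"delta_rot": [-0.88,-2.38,-3.85],"jaw": 0.05},{"delta_pos": [-0.62,3.4,0.52],"delta_rot": [-0.88,-2.38,-3.85],"jaw": 0.05},{"delta_pos": [0,0,0],"delta_rot": [0,0,0],"jaw": 0.05},{"delta_pos": [0,0,0],"delta_rot": [0,0,0],"jaw": 0.05}])

```text
time_s: 10.38
tool_pos: [0.6092, -0.0094, 0.172]
tcp_rot: [[-0.889, -0.206, 0.409], [-0.186, 0.979, 0.089], [-0.419, 0.003, -0.908]]
wrist_force: [0.1, 0.2, -1.2]
grip_width: 0.143
gripper_force: 40.0
```

```bash
python3 - <<'E'
from h import *
a=snap('wrist','w5')
s,p,R=st();print(Binv(p).round(1),(BR.T@R).round(3).tolist(),np.array(s['q']).round(2),s['gripper_force'])
plan(B((28,21,120)),WED)
cv2.imwrite('pics/w5b.png',cv2.resize(a[60:360,150:550],None,fx=2,fy=2,interpolation=cv2.INTER_CUBIC))
E
```

```text
[ 26.9  22.1 118.6] [[-1.0, 0.001, -0.003], [0.001, 1.0, 0.002], [0.003, 0.002, -1.0]] [-0.3  -0.06  1.99  0.28  0.84 -2.22] 39.97675180435181
N 1 dpos cm [-0.11, -0.11, -0.14] drot [0.11, -0.16, -0.05]
```

View pics/w5b.png

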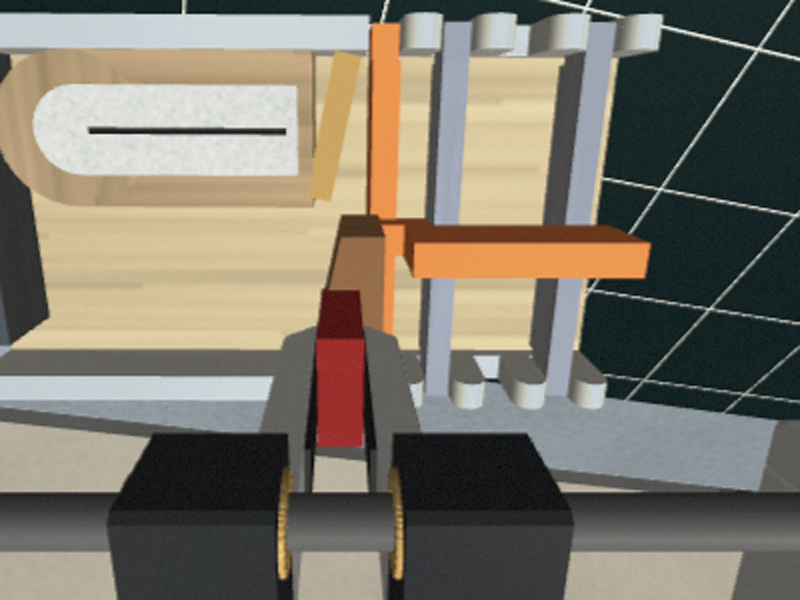

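Wedge is held over the cradle: thin end down-slope at (362,225), its flat edge at (384,236)-(384,330), stop plate's near top edge at x≈370-372, heel face from (358,55) to (330,200). Computing the y gap.

```bash
python3 - <<'E'
from h import *
def at(u,z):
    o,d=ray('w5',(150+(u[0]+.5)/2-.5,60+(u[1]+.5)/2-.5)); o,d=Binv(o),BR.T@d; return (o+d*(z-o[2])/d[2]).round(1)
zt=118.6-55.3+42
print('wedge flat',at((384,237),zt),at((384,330),zt),'thin slant',at((341,236),zt))
print('handle top',at((317,337),zt+44),at((364,337),zt+44),at((364,445),zt+44))
print('plate',at((371,210),44),at((371,100),44),'ear',at((370,25),34),at((400,25),34))
print('heel top',at((334,52),36),at((313,200),36),at((313,55),36),'bottom',at((358,55),0),at((330,200),0), 'heel as top', at((359,55),36),at((331,200),36))
print('bars',at((437,200),32),at((462,200),32))
E
```

```text
wedge flat [-12.   38.2 105.3] [ 23.8  38.9 105.3] thin slant [-12.4  22.8 105.3]
handle top [  7.7  15.7 149.3] [  7.7  29.4 149.3] [ 43.8  29.7 149.3]
plate [-10.8  36.9  44. ] [-59.6  36.2  44. ] ear [-91.3  35.9  34. ] [-91.3  49.1  34. ]
heel top [-80.  20.  36.] [-14.2   9.7  36. ] [-78.8  10.7  36. ] bottom [-81.8  31.8   0. ] [-8.4 17.2  0. ] heel as top [-78.8  31.1  36. ] [-14.2  18.3  36. ]
bars [-13.4  69.4  32. ] [-13.4  81.5  32. ]
```

Request:
drive_tool(rows=[{"delta_pos": [-0.2,-0.3,0.5],"delta_rot": [0.1,-0.16,0],"jaw": 0.05},{"delta_pos": [0,0,1],"delta_rot": [0,0,0],"jaw": 0.05},{"delta_pos": [0,0,1],"delta_rot": [0,0,0],"jaw": 0.05},{"delta_pos": [0,0,1],"delta_rot": [0,0,0],"jaw": 0.05},{"delta_pos": [0,0,1],"delta_rot": [0,0,0],"jaw": 0.05},{"delta_pos": [0,0,0.6],"delta_rot": [0,0,0],"jaw": 0.05},{"delta_pos": [0,0,0.4],"delta_rot": [0,0,0],"jaw": 0.05},{"delta_pos": [0,0,0.2],"delta_rot": [0,0,0],"jaw": 0.05},{"delta_pos": [0,0,0],"delta_rot": [0,0,0],"jaw": 0.05},{"delta_pos": [0,0,0],"delta_rot": [0,0,0],"jaw": 0.05}])

```text
time_s: 11.27
tool_pos: [0.637, -0.0087, 0.1237]
tcp_rot: [[-0.886, -0.203, 0.416], [-0.184, 0.979, 0.086], [-0.425, -0.0, -0.905]]
wrist_force: [-0.4, -0.3, -2.2]
grip_width: 0.144
gripper_force: 40.0
```

```bash
cat > q.py <<'E'
from h import *
s,p,R=st();print(s['time_s'],Binv(p).round(1),'F',(BR.T@np.array(s['wrist_force'])).round(1),'T',(BR.T@np.array(s['torque'])).round(2),'rot',np.degrees(Ro.from_matrix(WED.T@R).as_rotvec()).round(2),s['grip_width'])
E
python3 q.py
```

```text
11.2667 [30.5 18.5 62.7] F [-1.4 -0.2 -1.8] T [ 0.03  0.4  -0.08] rot [ 0.04 -0.15  0.04] 0.14397003529655916
```

Request:
drive_tool(rows=[{"delta_pos": [0,0.05,0.3],"delta_rot": [0,0.1,0],"jaw": 0.05},{"delta_pos": [0,0,0.2],"delta_rot": [0,0,0],"jaw": 0.05},{"delta_pos": [0,0,0.1],"delta_rot": [0,0,0],"jaw": 0.05},{"delta_pos": [0,0,0],"delta_rot": [0,0,0],"jaw": 0.05},{"delta_pos": [0,0,0],"delta_rot": [0,0,0],"jaw": 0.05}])

```text
time_s: 11.68
tool_pos: [0.6392, -0.0076, 0.118]
tcp_rot: [[-0.887, -0.203, 0.414], [-0.184, 0.979, 0.086], [-0.423, -0.0, -0.906]]
wrist_force: [-0.9, 0.7, -2.1]
grip_width: 0.146
gripper_force: 40.0
```

```bash
python3 q.py
```

```text
11.6833 [30.2 19.1 56.5] F [-1.5  0.9 -1.6] T [ 0.06  0.32 -0.04] rot [ 0.03 -0.03  0.05] 0.14588926454609666
```

Request:
drive_tool(rows=[{"delta_pos": [0,0,0.1],"delta_rot": [0,0,0],"jaw": 0.05},{"delta_pos": [0,0,0.1],"delta_rot": [0,0,0],"jaw": 0.05},{"delta_pos": [0,0,0],"delta_rot": [0,0,0],"jaw": 0.05}])

```text
time_s: 11.93
tool_pos: [0.6397, -0.0076, 0.1177]
tcp_rot: [[-0.887, -0.204, 0.413], [-0.185, 0.979, 0.086], [-0.422, -0.0, -0.907]]
wrist_force: [-14.0, -1.3, 12.0]
grip_width: 0.147
gripper_force: 40.0
```

```bash
python3 q.py
```

```text
11.9333 [30.5 19.  56. ] F [-7.6  1.6 16.8] T [ 0.26  1.48 -0.06] rot [ 0.01  0.04 -0.03] 0.1472168365282832
```

Request:
drive_tool(rows=[{"delta_pos": [0,0,-0.09],"delta_rot": [0,0,0],"jaw": 0.05},{"delta_pos": [0.4,0,0],"delta_rot": [0,0,0],"jaw": 0.05},{"delta_pos": [0.5,0,0],"delta_rot": [0,0,0],"jaw": 0.05},{"delta_pos": [0.5,0,0],"delta_rot": [0,0,0],"jaw": 0.05},{"delta_pos": [0.4,0,0],"delta_rot": [0,0,0],"jaw": 0.05},{"delta_pos": [0.2,0,0],"delta_rot": [0,0,0],"jaw": 0.05},{"delta_pos": [0,0,0],"delta_rot": [0,0,0],"jaw": 0.05}])

```text
time_s: 12.52
tool_pos: [0.6227, -0.0092, 0.1098]
tcp_rot: [[-0.886, -0.202, 0.417], [-0.181, 0.979, 0.09], [-0.427, 0.004, -0.904]]
wrist_force: [3.6, 10.3, 2.4]
grip_width: 0.143
gripper_force: 40.0
```

```bash
python3 q.py
```

```text
12.5167 [11.8 20.9 56. ] F [ 6.1  9.3 -0.2] T [ 1.89 -1.13 -0.27] rot [-0.16 -0.25  0.22] 0.14316551516830658
```

Request:
drive_tool(rows=[{"delta_pos": [0.3,0.08,0],"delta_rot": [0,0,0],"jaw": 0.05},{"delta_pos": [0.4,0.05,0],"delta_rot": [0,0,0],"jaw": 0.05},{"delta_pos": [0.4,0,0],"delta_rot": [0,0,0],"jaw": 0.05},{"delta_pos": [0.2,0,0],"delta_rot": [0,0,0],"jaw": 0.05},{"delta_pos": [0,0,0],"delta_rot": [0,0,0],"jaw": 0.05}])

```text
time_s: 12.93
tool_pos: [0.6114, -0.0102, 0.1047]
tcp_rot: [[-0.886, -0.202, 0.418], [-0.181, 0.979, 0.09], [-0.428, 0.004, -0.904]]
wrist_force: [5.0, 11.0, 3.6]
grip_width: 0.148
gripper_force: 40.0
```

```bash
python3 q.py
```

```text
12.9333 [-0.5 22.2 56.2] F [8.  9.7 0.3] T [ 2.09 -1.61 -0.16] rot [-0.15 -0.32  0.2 ] 0.1481613354770568
```

Request:
drive_tool(rows=[{"delta_pos": [0.3,0.08,0],"delta_rot": [0,0,0],"jaw": 0.05},{"delta_pos": [0.4,0.06,0],"delta_rot": [0,0,0],"jaw": 0.05},{"delta_pos": [0.3,0,0],"delta_rot": [0,0,0],"jaw": 0.05},{"delta_pos": [0,0,0],"delta_rot": [0,0,0],"jaw": 0.05}])

```text
time_s: 13.27
tool_pos: [0.6033, -0.0115, 0.1014]
tcp_rot: [[-0.885, -0.201, 0.421], [-0.181, 0.979, 0.088], [-0.43, 0.001, -0.903]]
wrist_force: [6.5, 9.3, 2.8]
grip_width: 0.142
gripper_force: 40.0
```

```bash
python3 q.py; python3 - <<'E'
from h import *
a=snap('wrist','w6')
cv2.imwrite('pics/w6b.png',cv2.resize(a[40:340,150:550],None,fx=2,fy=2,interpolation=cv2.INTER_CUBIC))
E
```

```text
13.2667 [-9.4 22.6 56.7] F [ 8.6  7.8 -1. ] T [ 1.61 -1.81 -0.09] rot [-0.01 -0.45  0.17] 0.14187871541963898
```

View pics/w6b.png

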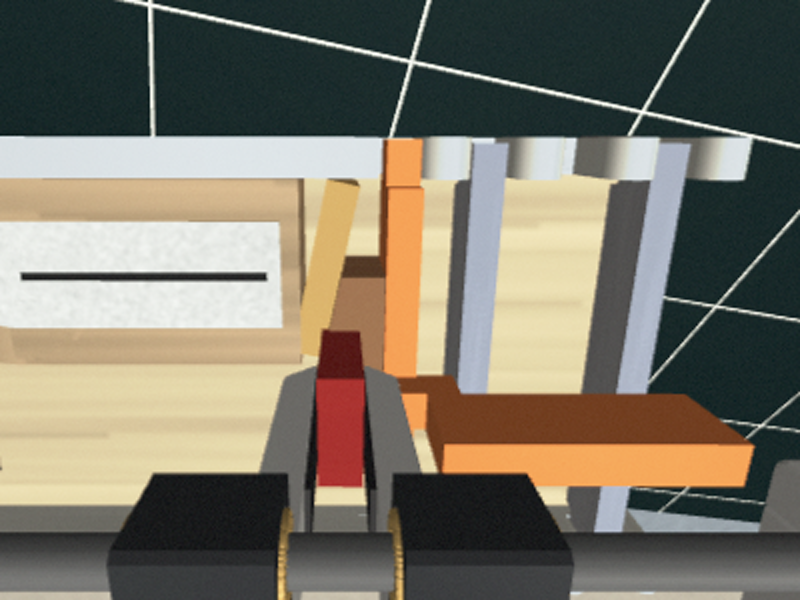

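Wedge sits between heel (305–355) and plate (385), flat face nearly touching the plate; bars are undisturbed. Drive on.

Request:
drive_tool(rows=[{"delta_pos": [0.3,0.04,0],"delta_rot": [0,0,0],"jaw": 0.05},{"delta_pos": [0.4,0.02,0.02],"delta_rot": [0,0.2,0],"jaw": 0.05},{"delta_pos": [0.3,0,0.02],"delta_rot": [0,0.2,0],"jaw": 0.05},{"delta_pos": [0,0,0],"delta_rot": [0,0,0],"jaw": 0.05}])

```text
time_s: 13.65
tool_pos: [0.595, -0.0131, 0.0972]
tcp_rot: [[-0.887, -0.201, 0.415], [-0.182, 0.98, 0.086], [-0.424, 0.0, -0.906]]
wrist_force: [6.7, 8.3, 4.2]
grip_width: 0.144
gripper_force: 40.0
```

```bash
python3 q.py
```

```text
13.65 [-18.8  22.8  56.5] F [9.3 6.8 0.3] T [ 1.45 -1.87 -0.08] rot [ 0.04 -0.1   0.15] 0.14355644134367493
```

Request:
drive_tool(rows=[{"delta_pos": [0.3,0.02,0],"delta_rot": [0,0,0],"jaw": 0.05},{"delta_pos": [0.2,0.02,0],"delta_rot": [0,0,0],"jaw": 0.05},{"delta_pos": [0.1,0,0],"delta_rot": [0,0,0],"jaw": 0.05},{"delta_pos": [0,0,0],"delta_rot": [0,0,0],"jaw": 0.05}])

```text
time_s: 13.98
tool_pos: [0.59, -0.014, 0.095]
tcp_rot: [[-0.887, -0.201, 0.416], [-0.182, 0.98, 0.085], [-0.425, -0.0, -0.905]]
wrist_force: [7.6, 8.0, 2.5]
grip_width: 0.148
gripper_force: 40.0
```

```bash
python3 q.py
```

```text
13.9833 [-24.4  22.8  56.6] F [ 9.3  6.3 -1.5] T [ 1.34 -2.04 -0.05] rot [ 0.08 -0.15  0.15] 0.14765491904171
```

Request:
drive_tool(rows=[{"delta_pos": [0.2,0,0],"delta_rot": [0,0,0],"jaw": 0.05},{"delta_pos": [0.1,0,0],"delta_rot": [0,0,0],"jaw": 0.05},{"delta_pos": [0.1,0,0],"delta_rot": [0,0,0],"jaw": 0.05},{"delta_pos": [0,0,0],"delta_rot": [0,0,0],"jaw": 0.05}])

```text
time_s: 14.32
tool_pos: [0.5865, -0.0148, 0.0934]
tcp_rot: [[-0.887, -0.201, 0.416], [-0.182, 0.98, 0.085], [-0.425, -0.0, -0.905]]
wrist_force: [8.1, 8.8, 4.1]
grip_width: 0.147
gripper_force: 40.0
```

```bash
python3 q.py
```

```text
14.3167 [-28.3  22.8  56.6] F [10.6  7.  -0.4] T [ 1.35 -2.17  0.03] rot [ 0.08 -0.15  0.15] 0.14692767028136172
```

Request:
drive_tool(rows=[{"delta_pos": [0.1,0,0],"delta_rot": [0,0,0],"jaw": 0.05},{"delta_pos": [0.1,0,0],"delta_rot": [0,0,0],"jaw": 0.05},{"delta_pos": [0.1,0,0],"delta_rot": [0,0,0],"jaw": 0.05},{"delta_pos": [0,0,0],"delta_rot": [0,0,0],"jaw": 0.05}])

```text
time_s: 14.65
tool_pos: [0.5847, -0.0151, 0.0927]
tcp_rot: [[-0.886, -0.2, 0.419], [-0.181, 0.98, 0.086], [-0.427, 0.0, -0.904]]
wrist_force: [13.4, 10.9, 1.1]
grip_width: 0.148
gripper_force: 40.0
```

```bash
python3 q.py
```

```text
14.65 [-30.1  22.9  56.8] F [14.3  7.9 -5.4] T [ 1.66 -2.96 -0.07] rot [ 0.09 -0.29  0.2 ] 0.14785198867124724
```

Force is rising; keep driving in small steps.

Request:
drive_tool(rows=[{"delta_pos": [0.15,0,0],"delta_rot": [0,0,0],"jaw": 0.05},{"delta_pos": [0.15,0,0],"delta_rot": [0,0,0],"jaw": 0.05},{"delta_pos": [0,0,0],"delta_rot": [0,0,0],"jaw": 0.05},{"delta_pos": [0,0,0],"delta_rot": [0,0,0],"jaw": 0.05}])

```text
time_s: 14.98
tool_pos: [0.5834, -0.0153, 0.0925]
tcp_rot: [[-0.885, -0.2, 0.421], [-0.18, 0.98, 0.086], [-0.43, 0.0, -0.903]]
wrist_force: [17.6, 13.8, 1.4]
grip_width: 0.148
gripper_force: 40.0
```

```bash
python3 q.py
```

```text
14.9833 [-31.5  23.   57.2] F [18.8  9.9 -7.2] T [ 2.06 -3.89 -0.06] rot [ 0.1  -0.47  0.23] 0.1479149848491743
```

Request:
drive_tool(rows=[{"delta_pos": [0.1,0.1,0],"delta_rot": [0,0.2,0],"jaw": 0.05},{"delta_pos": [0.2,0.05,0.03],"delta_rot": [0,0.2,0],"jaw": 0.05},{"delta_pos": [0.2,0,0],"delta_rot": [0,0,0],"jaw": 0.05},{"delta_pos": [0,0,0],"delta_rot": [0,0,0],"jaw": 0.05},{"delta_pos": [0,0,0],"delta_rot": [0,0,0],"jaw": 0.05}])

```text
time_s: 15.4
tool_pos: [0.5812, -0.0156, 0.0921]
tcp_rot: [[-0.885, -0.198, 0.421], [-0.18, 0.98, 0.083], [-0.429, -0.003, -0.903]]
wrist_force: [24.7, 14.4, -0.2]
grip_width: 0.144
gripper_force: 40.0
```

```bash
python3 q.py; python3 - <<'E'
from h import *
a=snap('wrist','w7')
cv2.imwrite('pics/w7b.png',cv2.resize(a[40:340,150:550],None,fx=2,fy=2,interpolation=cv2.INTER_CUBIC))
E
```

```text
15.4 [-33.7  23.1  57.7] F [ 24.5   9.  -11.6] T [ 1.87 -4.86  0.01] rot [ 0.29 -0.38  0.24] 0.1444535227216826
```

View pics/w7b.png

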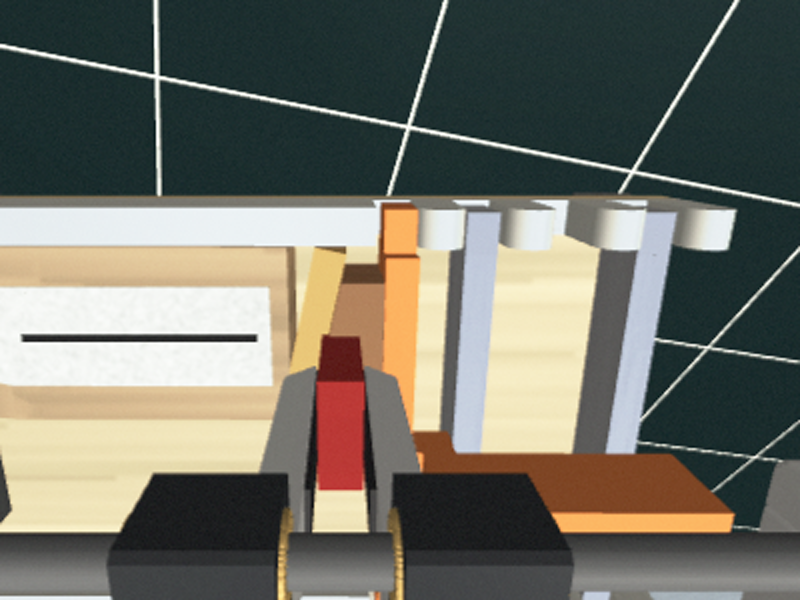

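Form, wedge and plate are in contact, force up to 25 N with nearly no motion. One last push with a bit of downward correction, then release.

Request:
drive_tool(rows=[{"delta_pos": [0.1,0.1,0.1],"delta_rot": [0,0.2,0],"jaw": 0.05},{"delta_pos": [0.15,0,0.1],"delta_rot": [0,0.2,0],"jaw": 0.05},{"delta_pos": [0.1,0,0.05],"delta_rot": [0,0,0],"jaw": 0.05},{"delta_pos": [0,0,0],"delta_rot": [0,0,0],"jaw": 0.05},{"delta_pos": [0,0,0],"delta_rot": [0,0,0],"jaw": 0.05}])

```text
time_s: 15.87
tool_pos: [0.581, -0.0157, 0.0919]
tcp_rot: [[-0.886, -0.198, 0.419], [-0.181, 0.98, 0.08], [-0.426, -0.005, -0.905]]
wrist_force: [14.5, 14.1, 17.3]
grip_width: 0.147
gripper_force: 40.0
```

```bash
python3 q.py
```

```text
15.8667 [-33.9  23.   57.6] F [22.8 10.8  8.5] T [ 2.36 -4.5  -0.08] rot [ 0.38 -0.23  0.19] 0.14746080937584627
```

Request:
drive_tool(rows=[{"delta_pos": [-0.3,-0.2,-0.1],"delta_rot": [0,0,0],"jaw": 0.45},{"delta_pos": [0,0,0],"delta_rot": [0,0,0],"jaw": 0.45},{"delta_pos": [0,0,0],"delta_rot": [0,0,0],"jaw": 0.45},{"delta_pos": [0,0,-0.5],"delta_rot": [0,0,0],"jaw": 0.45},{"delta_pos": [0,0,-2],"delta_rot": [0,0,0],"jaw": 0.45},{"delta_pos": [0,0,-3],"delta_rot": [0,0,0],"jaw": 0.45},{"delta_pos": [0,0,-3],"delta_rot": [0,0,0],"jaw": 0.8},{"delta_pos": [0,0,-2],"delta_rot": [0,0,0],"jaw": 1},{"delta_pos": [-2,0,0],"delta_rot": [0,0,0],"jaw": 1},{"delta_pos": [-2,0,0],"delta_rot": [0,0,0],"jaw": 1},{"delta_pos": [0,0,0],"delta_rot": [0,0,0],"jaw": 1},{"delta_pos": [0,0,0],"delta_rot": [0,0,0],"jaw": 1}])

```text
time_s: 16.87
tool_pos: [0.5672, -0.0181, 0.1951]
tcp_rot: [[-0.896, -0.203, 0.394], [-0.186, 0.979, 0.082], [-0.403, 0.0, -0.915]]
wrist_force: [-0.7, 0.2, -0.6]
grip_width: 0.84
gripper_force: 0.0
```

```bash
python3 q.py; python3 - <<'E'
from h import *
a=snap('wrist','w8')
cv2.imwrite('pics/w8b.png',cv2.resize(a[40:380,100:540],None,fx=1.76,fy=1.76,interpolation=cv2.INTER_CUBIC))
E
```

```text
16.8667 [ -3.   23.5 157.1] F [-0.8  0.4 -0.3] T [ 0.02  0.19 -0.01] rot [-0.01  1.26  0.04] 0.8396021601250505
```

View pics/w8b.png

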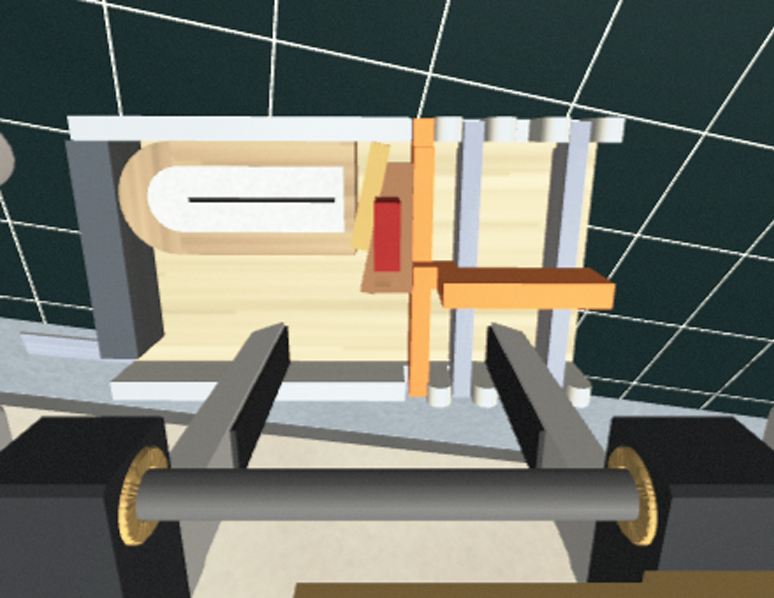

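Wedge stays in place, flat on the plate with the slant on the heel, handle top at (387,235); form toe (119,200) is at the toe block's edge (~115,200). The bars sit in their notches. A numeric check follows.

```bash
python3 - <<'E'
from h import *
def at(u,z):
    o,d=ray('w8',(100+(u[0]+.5)/1.76-.5,40+(u[1]+.5)/1.76-.5)); o,d=Binv(o),BR.T@d; return (o+d*(z-o[2])/d[2]).round(1)
print('toe',at((119,198),36),'block',at((115,198),40),at((108,150),40))
print('heel',at((388,145),36),at((366,250),36))
print('wedge thin',at((412,163),42),at((388,163),42),'thick',at((412,291),42),at((362,291),42))
print('handle top',[at(u,86).tolist() for u in((375,203),(401,203),(375,271),(401,271))])
print('plate',at((413,150),44),at((412,250),44),'bar',at((457,200),32),at((480,200),32),'ear',at((412,120),34),at((410,396),34),at((430,396),34))
E
```

```text
toe [ -49.7 -141.1   36. ] block [ -50.2 -141.4   40. ] [ -78.5 -141.4   40. ]
heel [-81.   24.7  36. ] [-16.7  10.7  36. ]
wedge thin [-70.7  38.9  42. ] [-70.7  24.7  42. ] thick [ 8.7 39.8 42. ] [ 8.7  8.  42. ]
handle top [[-52.5, 17.9, 86.0], [-52.5, 31.3, 86.0], [-16.2, 17.6, 86.0], [-16.2, 31.5, 86.0]]
plate [-78.2  39.3  44. ] [-18.4  39.4  44. ] bar [-47.6  67.8  32. ] [-47.6  82.2  32. ] ear [-95.4  39.   34. ] [87.4 39.7 34. ] [87.5 53.6 34. ]
```

```bash
python3 -c "
from station import ctrl
print(ctrl.hand_in())"
```

```text
the job is handed in; nothing more can be done
None
```

The job is handed in at about 17 s: the stop is seated in the free notches, the wedge is driven tight (about 23–25 N), and the form's toe is against the toe block; bars, glue bottle, tape roll and mug were left alone.

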